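# Find the good bush with a stepped plug gauge

## Robot

A 6-joint arm with a two-finger parallel gripper is mounted at the origin on a cart in front of the work surface, level with it; the furniture and walls round the work are solid. World frame = base frame: x ahead of the robot, y to its left, z up, the work surface at z = 0. Lengths are in m, angles in rad, forces in N, time in s.
With the tool pointing down it reaches from about 0.325 to 0.875 m from the base axis. Payload 4.4 kg.
Tool frame: the origin (TCP) lies midway between the tips of the shut fingers; the grasp point (between the pads) lies env.pinch_z behind it (env.pinch_z is the distance from the TCP to the grasp point, in m); z points along the fingers, y is the line along which they close (so a half turn about z gives the same grasp; the last joint's range is limited). The gripper opens to 85 mm and grips with 20 to 120 N. Pads are 22 mm wide; open, the fingers measure 114 mm over their backs; the gripper's body (76 mm by 85 mm) begins 54 mm behind the grasp point. The pads swing forward as they close: fully open they stand 13 mm farther back than shut.
Start: joints at [-1.254, 0.207, 1.542, -0, 1.393, -0.15], TCP at [0.259, -0.513, 0.199] pointing down, gripper open.
Joint ranges: [-2.73, 2.73], [-0.86, 2.22], [0.23, 2.46], [-1.11, 4.25], [0.08, 2.63], [-2.82, 2.82]. Speed limits (rad/s): [2.79, 2.79, 3.14, 3.14, 3.14, 3.14].

## Interface

Orientations are given as a rotation vector (axis times angle).
In Python, from workcell import env gives the robot as it stands.
- The arm moves only by the shell command python3 -m creep 'ROWS' [FORCE]. ROWS is text: rows parted by semicolons, each of 5 numbers parted by spaces: the finger opening in m, from 0 to 0.0854, then the shift along the tool's x, y, z in m, then the turn about the tool's z in rad. In form: gripper x y z yaw; .... A call has exactly 8 rows; each row shifts and turns the commanded pose from where the row before left it, along the tool's axes as they then stand; what a row does not reach is not made up. A row lasts 1/12 s, in which the tool goes at most 41.7 mm and 7.16 degrees, less where a joint would pass 70% of its speed; a pose out of reach is approached as far as the arm can. A call with a gripper value outside its range is refused whole. The fingers move at their own pace and stop on an object; FORCE is the grip in N (left out, the last holds). Time passes only in rows, so rows that do not move let the fingers close, or fill a call up. It gives the time, the measured TCP pose, the force and the opening at its end, in the units of the state.
- env.sense(): the state, without advancing time (a new reading comes with each control period).
- env.read_camera(name): name is "side" or "top" or "wrist"; returns a dict with "image" (420x560x3 uint8, blue, green, red), "vertical_fov" (degrees; the focal length in pixels is half the picture's height over the tangent of half this angle, whatever the lens; pixels are square), "cx", "cy" (the principal point, pixels), "distortion" ([k1, k2, p1, p2, k3] as OpenCV has them; the pictures are not rectified), "extrinsics" (4x4, takes a point from world to camera coordinates); the wrist camera has in their place "hand_eye" (4x4, takes a point from camera to tool coordinates, whose origin is the TCP and whose axes are the flange's). Camera axes: x right, y up, looking along -z (the intrinsics and any distortion apply to the point x, -y, -z); pixel columns grow to the right and rows downward; lengths in m; the calibration is good to about 2 mm. A picture is of the moment at which its call begins: read the wrist's pose just before it. There is no depth.
- env.finish_job(): hands the job in, once; it reports no verdict.
The state is a dict: "clock": time; "joint_pos": joint angles; "joint_velocities": joint speeds; "effort": joint torques, N m; "tcp_pos": TCP position; "ee_rot": TCP orientation; "ft_force": force on the tool from outside, world axes, zero at the start; "torque": the same for the moment, N m; "finger_gap": finger opening in m.
Only numpy, scipy, OpenCV 4.12 (cv2) and the standard library are available. Lean on these libraries where they do the work, as an engineer would, in place of code of your own. Each camera call takes 0.05 s, during which the arm holds its last target. There are 200 camera calls.

## Task

Of the three lined bushes in the wooden rack one is bored to size; find it with the stepped go/no-go plug gauge from the black stand: in the good bush the thin go end drops right in and the thicker no-go step stops on the edge of the bore, while of the other two one will not admit the go end and the other swallows both steps up to the gauge's collar. Try the gauge gently by feel, never forcing it (35 N at the very most), and leave it standing fully seated and let go in the good bush, which stays in its seat, before you move any bush. Then stand the two rejects upright in the red scrap tray, without disturbing the other things on the bench.

Things in the scene. Friction and masses are not known exactly. Their poses are not given: they have to be found in the camera images.
- gauge_handle (a point): middle of the handle of the stepped plug gauge (loose, 0.14 kg), at first plug down in the black stand. Handle: aluminium hexagon, 20 mm across flats, 47 mm long (23 mm below to 24 mm above the point). z points up the gauge; y is square to one pair of flats, so flats face every 60 degrees
- gauge_tip (a point): centre of the gauge's lower end, 62 mm below the handle's middle. Upward: go end 16 mm wide to 14 mm (first 2.5 mm tapered from 12 mm), bevelled no-go step 18.5 mm wide to 26 mm, neck, collar 33 mm wide with underside at 30 mm, red band. It rests 5 to 7 mm below a bush's top face if the bore is too small (or missed), 19 to 20 if good, 30 if too large
- bush_a_mid (a point): steel holder with a loose bronze liner in it, one of three alike from outside, upright in the rack, loose, 0.25 kg: 40 mm across, 36 mm high; the point is on its axis 18 mm below its flat top face, z up. The liner's top lies 5 mm below that face, in a mouth 28 mm wide; the liner has 0.8 mm of play and is not tracked. Bore: 14.4 mm in one, 17.2 (good) in one, 20.6 in one, at random; not told
- bush_b_mid (a point): steel holder with a loose bronze liner in it, one of three alike from outside, upright in the rack, loose, 0.25 kg: 40 mm across, 36 mm high; the point is on its axis 18 mm below its flat top face, z up. The liner's top lies 5 mm below that face, in a mouth 28 mm wide; the liner has 0.8 mm of play and is not tracked. Bore: 14.4 mm in one, 17.2 (good) in one, 20.6 in one, at random; not told
- bush_c_mid (a point): steel holder with a loose bronze liner in it, one of three alike from outside, upright in the rack, loose, 0.25 kg: 40 mm across, 36 mm high; the point is on its axis 18 mm below its flat top face, z up. The liner's top lies 5 mm below that face, in a mouth 28 mm wide; the liner has 0.8 mm of play and is not tracked. Bore: 14.4 mm in one, 17.2 (good) in one, 20.6 in one, at random; not told
- rack: wooden rack, fixed, 68 x 244 x 18 mm, long way along its y axis; origin at the centre of its underside on the bench. Three round seats, 43 mm wide and 8 mm deep, lie 80 mm apart along its y axis, the middle one at its centre; their floors are 10 mm above the bench, and bushes stand 28 mm proud of the rack
- stand_mouth (a point): centre of the mouth of the hole in the black gauge stand, a fixed block 56 x 56 x 36 mm on a foot plate 84 x 56 mm; the point is on its top face, 36 mm above the bench. The hole is 20 mm wide and 32 mm deep; the gauge stands in it with its collar on the top face, the tip 30 mm below the mouth
- tray_floor (a point): centre of the floor of the shallow red scrap tray, fixed, 110 mm along its x and 150 mm along its y axis outside, walls 3.5 mm thick and 22 mm high above the bench, lined with a rubber mat; the point is on the mat, 5.5 mm above the bench
- vial: bystander: small glass sample vial with black cap, loose, 27 mm wide and 56 mm high, origin at the centre of its underside
- brass_weight: bystander: brass weight with a knob, loose, 25 mm wide and 30 mm high, origin at the centre of its underside
Not all that is in view belongs to the job. What is meant by the part that bears gauge_handle is not green or yellow, and is the smaller of those in its own colour.

How it is judged:
On the way:
1. all three bushes in their seats, the gauge stands in one: go end fully in, no-go step on the edge of the bore (tip 17.5 to 22 mm below the top face, 4 mm of its axis), upright, at rest, let go (((z of gauge_tip in the frame of bush_a_mid between -0.004 and 0.0005 m and horizontal distance between gauge_tip and bush_a_mid below 0.004 m and angle between gauge_tip's own z axis and vertical below 0.1 rad) or (z of gauge_tip in the frame of bush_b_mid between -0.004 and 0.0005 m and horizontal distance between gauge_tip and bush_b_mid below 0.004 m and angle between gauge_tip's own z axis and vertical below 0.1 rad) or (z of gauge_tip in the frame of bush_c_mid between -0.004 and 0.0005 m and horizontal distance between gauge_tip and bush_c_mid below 0.004 m and angle between gauge_tip's own z axis and vertical below 0.1 rad)) and linear speed of gauge below 0.01 m/s and contact force between the fingers and gauge below 0.2 N and distance of each of bush_a_mid, bush_b_mid, bush_c_mid from where it was at the start of the episode below 0.008 m), for 0.2 s.
At the end, for the whole second after the job is handed in: the gauge stands upright (0.1 rad) in the good bush, tip 17.5 to 22 mm below its top face, and that bush is in the seat where it began (moved under 8 mm); the other two bushes stand upright (0.1 rad) on the floor of the red tray, inside its walls; all at rest ((((z of gauge_tip in the frame of bush_a_mid between -0.004 and 0.0005 m and horizontal distance between gauge_tip and bush_a_mid below 0.004 m and angle between gauge_tip's own z axis and vertical below 0.1 rad) and distance of bush_a_mid from where it was at the start of the episode below 0.008 m and x of bush_b_mid in the frame of tray_floor between -0.035 and 0.035 m and y of bush_b_mid in the frame of tray_floor between -0.055 and 0.055 m and z of bush_b_mid in the frame of tray_floor between 0.014 and 0.022 m and angle between each of bush_b_mid, bush_c_mid's own z axis and vertical below 0.1 rad and x of bush_c_mid in the frame of tray_floor between -0.035 and 0.035 m and y of bush_c_mid in the frame of tray_floor between -0.055 and 0.055 m and z of bush_c_mid in the frame of tray_floor between 0.014 and 0.022 m) or ((z of gauge_tip in the frame of bush_b_mid between -0.004 and 0.0005 m and horizontal distance between gauge_tip and bush_b_mid below 0.004 m and angle between gauge_tip's own z axis and vertical below 0.1 rad) and distance of bush_b_mid from where it was at the start of the episode below 0.008 m and x of bush_a_mid in the frame of tray_floor between -0.035 and 0.035 m and y of bush_a_mid in the frame of tray_floor between -0.055 and 0.055 m and z of bush_a_mid in the frame of tray_floor between 0.014 and 0.022 m and angle between each of bush_a_mid, bush_c_mid's own z axis and vertical below 0.1 rad and x of bush_c_mid in the frame of tray_floor between -0.035 and 0.035 m and y of bush_c_mid in the frame of tray_floor between -0.055 and 0.055 m and z of bush_c_mid in the frame of tray_floor between 0.014 and 0.022 m) or ((z of gauge_tip in the frame of bush_c_mid between -0.004 and 0.0005 m and horizontal distance between gauge_tip and bush_c_mid below 0.004 m and angle between gauge_tip's own z axis and vertical below 0.1 rad) and distance of bush_c_mid from where it was at the start of the episode below 0.008 m and x of bush_a_mid in the frame of tray_floor between -0.035 and 0.035 m and y of bush_a_mid in the frame of tray_floor between -0.055 and 0.055 m and z of bush_a_mid in the frame of tray_floor between 0.014 and 0.022 m and angle between each of bush_a_mid, bush_b_mid's own z axis and vertical below 0.1 rad and x of bush_b_mid in the frame of tray_floor between -0.035 and 0.035 m and y of bush_b_mid in the frame of tray_floor between -0.055 and 0.055 m and z of bush_b_mid in the frame of tray_floor between 0.014 and 0.022 m)) and linear speed of each of gauge, bush_a, bush_b, bush_c below 0.01 m/s); the robot touches nothing.
It fails at once if the gauge is forced: while it is held, with its collar not on the bush, a bush is pressed on its seat with more than 40 N (35 N and its weight) (contact force between the fingers and gauge above 1 N and ((contact force between rack and bush_a above 40 N and z of gauge_tip in the frame of bush_a_mid above -0.008 m) or (contact force between rack and bush_b above 40 N and z of gauge_tip in the frame of bush_b_mid above -0.008 m) or (contact force between rack and bush_c above 40 N and z of gauge_tip in the frame of bush_c_mid above -0.008 m))).
It fails at once if the vial or the brass weight is disturbed (moved more than 20 mm) (distance of any of vial, brass_weight from where it was at the start of the episode above 0.02 m).
It also fails if it takes over 72 s, if anything falls off the work surface, if the arm or the gripper's body presses on something with over 40 N, if the wrist force passes 120 N, or if a joint passes its speed limit or range.

## Working session

There is one attempt and no reset: what is moved stays moved. The work goes in short steps, Python scripts to look and compute and a shell command to move; the robot and the scene stay as the last step left them, time stands still between calls to the robot, and variables do not carry over. Pictures are saved under pics/ and viewed, on a budget of 10 in all, crops included, one or two more only if the job needs it, and the job is handed in when it is done.

```bash
mkdir -p pics; ls; python3 - <<'E'
from workcell import env
import cv2,numpy as np
s=env.sense(); print(s['clock'],s['tcp_pos'],s['ee_rot'],s['ft_force'],s['finger_gap'],env.pinch_z)
for n in('top','side'):
    c=env.read_camera(n); cv2.imwrite(f'pics/{n}0.png',c['image'])
    print(n,c['vertical_fov'],c['cx'],c['cy'],c['distortion'],np.round(c['extrinsics'],4).tolist())
c=env.read_camera('wrist'); cv2.imwrite('pics/wrist0.png',c['image']); print(c['vertical_fov'],c['cx'],c['cy'],c['distortion'],np.round(c['hand_eye'],4).tolist())
E
```

```text
pics
0.0 [ 0.25847729 -0.51268825  0.19780642] [-3.05417547e+00 -7.26024974e-01  2.85083182e-04] [0.34462852 1.19625395 0.10075344] 0.08577560408579116 0.0187
top 56.60251862423699 279.6327665255711 211.03754126935019 [0.03341372 0.         0.         0.         0.        ] [[-0.0101, -0.9999, -0.0091, 0.0259], [0.9933, -0.0111, 0.1154, -0.6428], [-0.1155, -0.0078, 0.9933, -0.9429], [0.0, 0.0, 0.0, 1.0]]
side 49.96933065180581 271.29969668845723 209.55440119953312 [-0.05388739  0.          0.          0.          0.        ] [[0.9998, 0.0128, -0.0143, -0.6539], [0.0049, 0.5534, 0.8329, -0.0614], [0.0185, -0.8328, 0.5532, -1.0215], [0.0, 0.0, 0.0, 1.0]]
68.16941342644536 274.46834090578733 211.83714772428146 [-0.00161563  0.          0.          0.          0.        ] [[-0.001, 0.9521, 0.3058, 0.0778], [1.0, 0.0008, 0.0007, -0.0006], [0.0005, 0.3058, -0.9521, -0.1738], [0.0, 0.0, 0.0, 1.0]]
```

View pics/top0.png

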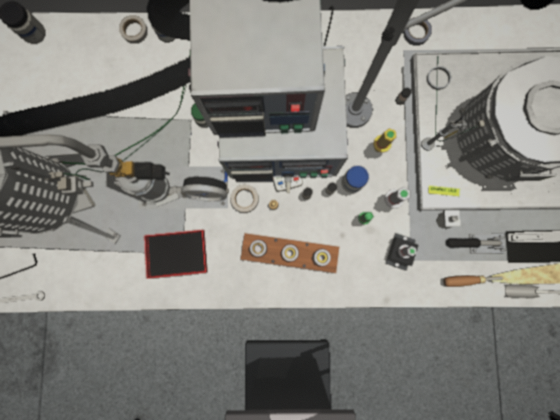

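View pics/side0.png

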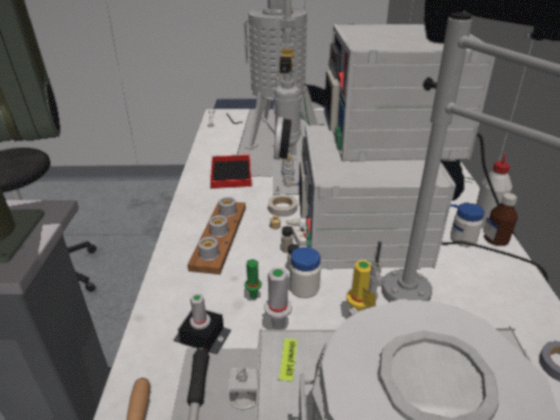

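Gauge-like items in the top view are green (367,216), yellow (386,140), a larger grey and red-banded one (399,196), and a smaller grey and red-banded one in the black stand (403,250). The last one fits: it isn't green or yellow, it's the smaller of the two greys, and it's in the stand. I'll confirm it in an enlarged crop and measure at the same time.

```bash
cat > h.py <<'E'
from workcell import env
import cv2,numpy as np
from scipy.spatial.transform import Rotation as R
def cam(n):
    s=env.sense(); c=env.read_camera(n); f=210/np.tan(np.radians(c['vertical_fov']/2))
    c['K']=np.array([[f,0,c['cx']],[0,f,c['cy']],[0,0,1]]); c['D']=np.array(c['distortion'],float)
    if n=='wrist':
        T=np.eye(4); T[:3,:3]=R.from_rotvec(s['ee_rot']).as_matrix(); T[:3,3]=s['tcp_pos']; c['cw']=T@c['hand_eye']
    else: c['cw']=np.linalg.inv(c['extrinsics'])
    return c
def ray(c,uv):
    p=cv2.undistortPoints(np.array([[uv]],float),c['K'],c['D'])[0,0]
    return c['cw'][:3,3], c['cw'][:3,:3]@np.array([p[0],-p[1],-1])
def onz(c,uv,z):
    o,d=ray(c,uv); return o+d*(z-o[2])/d[2]
def proj(c,P):
    q=np.linalg.inv(c['cw'])@np.append(P,1); 
    return cv2.projectPoints(np.array([[q[0],-q[1],-q[2]]]),np.zeros(3),np.zeros(3),c['K'],c['D'])[0].ravel()
def blobs(m,amin):
    n,l,st,ce=cv2.connectedComponentsWithStats(m.astype(np.uint8))
    return [(st[i],ce[i]) for i in range(1,n) if st[i][4]>=amin]
E
python3 - <<'E'
from h import *
t=cam('top'); s=cam('side')
im=t['image']; hsv=cv2.cvtColor(im,cv2.COLOR_BGR2HSV); H,S,V=cv2.split(hsv)
def box(c,x0,y0,x1,y1,k): return cv2.resize(c['image'][y0:y1,x0:x1],None,fx=k,fy=k,interpolation=cv2.INTER_CUBIC)
M=np.zeros((600,800,3),np.uint8)
for a,(x,y) in ((box(t,235,225,345,280,4),(0,0)),(box(t,355,180,435,275,4),(445,0)),(box(s,175,245,305,350,3),(0,225))):
    h,w=a.shape[:2]; h=min(h,600-y);w=min(w,800-x); M[y:y+h,x:x+w]=a[:h,:w]
cv2.imwrite('pics/crop1.png',M)
red=((H<8)|(H>172))&(S>120)
wood=(H<16)&(S>90)&(V>50)
for st,ce in blobs(red,40): print('red',st,ce.round(1))
for st,ce in blobs(wood,300): print('wood',st,ce.round(1))
roi=np.zeros_like(V);roi[225:280,235:345]=1
w=cv2.morphologyEx(((wood)&(roi>0)).astype(np.uint8),cv2.MORPH_CLOSE,np.ones((25,25)))
c=max(cv2.findContours(w,0,1)[0],key=cv2.contourArea); b=cv2.boxPoints(cv2.minAreaRect(c)); print('rack',b.round(1).tolist(),[onz(t,p,.018).round(4).tolist() for p in b])
tr=[st for st,ce in blobs(red,100) if st[0]<200]
m=np.zeros_like(V);m[225:285,140:212]=red[225:285,140:212]
c=cv2.convexHull(cv2.findNonZero(m)); b=cv2.boxPoints(cv2.minAreaRect(c)); print('tray',b.round(1).tolist(),[onz(t,p,.022).round(4).tolist() for p in b])
# bush outer grey discs
g=((S<70)&(V>60)&(roi>0)); 
for uv in ((258,247),(290,252),(322,257),(403,250)): print(uv,onz(t,uv,.046 if uv[0]<400 else .092).round(4))
E
```

```text
red [290 105  10   7  64] [294.6 107.8]
red [145 230  62  48 469] [173.4 255. ]
wood [144 230  63  48 602] [173.  254.3]
wood [ 241  234   98   38 1647] [289.4 252.7]
rack [[240.3000030517578, 258.79998779296875], [243.89999389648438, 233.1999969482422], [338.6000061035156, 246.60000610351562], [335.0, 272.1000061035156]] [[0.5249, 0.1197, 0.018], [0.5894, 0.1107, 0.018], [0.553, -0.1291, 0.018], [0.4893, -0.1182, 0.018]]
tray [[143.3000030517578, 235.1999969482422], [202.89999389648438, 229.6999969482422], [206.8000030517578, 272.3999938964844], [147.1999969482422, 277.79998779296875]] [[0.5871, 0.365, 0.022], [0.5991, 0.2146, 0.022], [0.492, 0.2034, 0.022], [0.4805, 0.3519, 0.022]]
(258, 247) [0.5533 0.0732 0.046 ]
(290, 252) [ 0.5403 -0.0055  0.046 ]
(322, 257) [ 0.5273 -0.0838  0.046 ]
(403, 250) [ 0.542  -0.2679  0.092 ]
```

View pics/crop1.png

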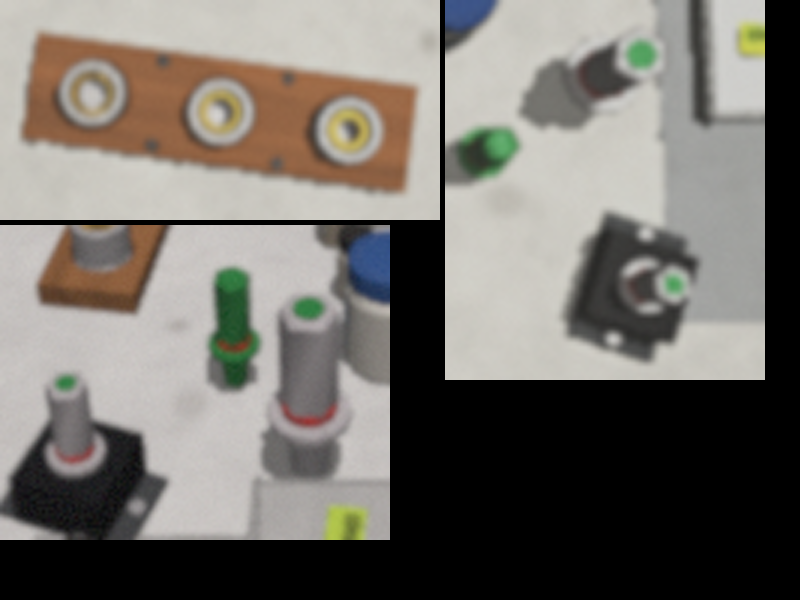

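The crop confirms it: the small grey gauge with the red band stands in the black stand, with its green top dot near top-view (412,251). The bores already look different: left (258,248) large, middle (290,252) medium, right (322,257) small.

```bash
cat >> h.py <<'E'
def plan(P,head=None):
    "tool-axis shift to TCP target P; head=(desired tool y direction angle in world, mod pi)"
    s=env.sense(); Rm=R.from_rotvec(s['ee_rot']).as_matrix(); p=np.array(s['tcp_pos'])
    out=(Rm.T@(np.array(P)-p)*1000).round(1)
    yw=None
    if head is not None:
        a=np.arctan2(Rm[1,1],Rm[0,1]); d=head-a; d=(d+np.pi/2)%np.pi-np.pi/2; yw=round(-d,4)
    print('tcp',p.round(4),'F',np.round(s['ft_force'],1),'gap',round(s['finger_gap'],4),'t',s['clock'],'q6',round(s['joint_pos'][5],3),'zax',Rm[:,2].round(3),'| shift mm',out,'yaw',yw)
E
python3 - <<'E'
from h import *
t=cam('top'); s=cam('side'); r=[]
for c,(u,v) in ((t,(412,251)),(s,(197,298))):
    H,S,V=cv2.split(cv2.cvtColor(c['image'],cv2.COLOR_BGR2HSV)); m=(H>45)&(H<80)&(S>70); k=np.zeros_like(m); k[v-10:v+10,u-10:u+10]=1
    ys,xs=np.nonzero(m&k); uv=(xs.mean(),ys.mean()); print(uv,len(xs),onz(c,uv,.092).round(4)); r.append(ray(c,uv))
A=np.array([r[0][1],-r[1][1]]).T; q=np.linalg.lstsq(A,r[1][0]-r[0][0],rcond=None)[0]
print(r[0][0]+q[0]*r[0][1], r[1][0]+q[1]*r[1][1])
# stand foot angle: long axis via white screw holes at crop(647,234),(613,339)
a=onz(t,(355+(647-445)/4,234/4+180),.005);b=onz(t,(355+(613-445)/4,339/4+180),.005);print('stand',a,b,(a+b)/2)
G=onz(t,(412.25,251.25),.092)
plan([.5385,-.285,.18],0)
E
```

```text
(np.float64(411.61538461538464), np.float64(250.6153846153846)) 13 [ 0.5405 -0.2877  0.092 ]
(np.float64(196.35294117647058), np.float64(297.29411764705884)) 17 [ 0.5386 -0.287   0.092 ]
[ 0.54044333 -0.2874874   0.09272285] [ 0.53878541 -0.2878254   0.09281358]
stand [ 0.57240734 -0.30211289  0.005     ] [ 0.50608063 -0.27744401  0.005     ] [ 0.53924399 -0.28977845  0.005     ]
tcp [ 0.2587 -0.5133  0.1987] F [ 0.9 -0.6  0.6] gap 0.0854 t 0.35 q6 -0.15 zax [-0.     0.001 -1.   ] | shift mm [352.6 -78.   18.8] yaw -1.104
```

```bash
python3 -m creep '0.085 0.022 -0.005 0.001 0;0.085 0.022 -0.005 0.001 0;0.085 0.022 -0.005 0.001 0;0.085 0.022 -0.005 0.001 0;0.085 0.022 -0.005 0.001 0;0.085 0.022 -0.005 0.001 0;0.085 0.022 -0.005 0.001 0;0.085 0.022 -0.005 0.001 0' 30; python3 -m creep '0.085 0.022 -0.005 0.001 0;0.085 0.022 -0.005 0.001 0;0.085 0.022 -0.005 0.001 0;0.085 0.022 -0.005 0.001 0;0.085 0.022 -0.005 0.001 0;0.085 0.022 -0.005 0.001 0;0.085 0.022 -0.005 0.001 0;0.085 0 0 0 0'
python3 - <<'E'
from h import *
c=cam('wrist'); im=c['image']
print(proj(c,[.5395,-.2875,.0925]))
plan([.5395,-.2875,.16])
cv2.imwrite('pics/w1.png',im)
E
```

```text
clock: 1.02
tcp_pos: [0.3987, -0.3978, 0.191]
ee_rot: [3.056, 0.726, 0.0]
ft_force: [-0.3, -0.5, 1.1]
finger_gap: 0.0849
clock: 1.68
tcp_pos: [0.5223, -0.2951, 0.1837]
ee_rot: [-3.054, -0.732, -0.003]
ft_force: [-0.4, -0.3, -0.3]
finger_gap: 0.0846
[276.65645522 183.4360795 ]
tcp [ 0.5208 -0.2966  0.1837] F [ 0.6 -0.2  0.3] gap 0.085 t 1.7333 q6 0.439 zax [-0.  0. -1.] | shift mm [20.8  0.4 23.7] yaw None
```

View pics/w1.png

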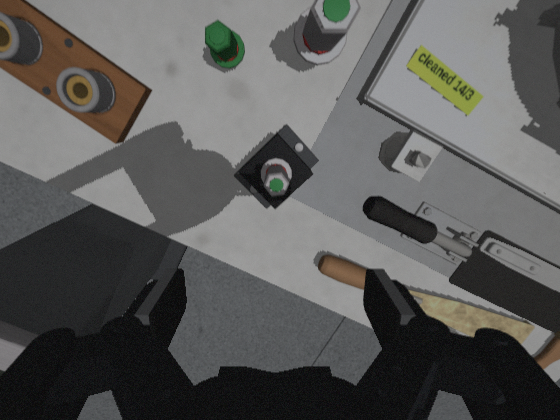

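The small gauge's green dot is at (277,185), within 2 px of the predicted (277,183). Next I need the hexagon's angle, so I'll enlarge the gauge and fit the top face.

```bash
python3 - <<'E'
from h import *
im=cv2.imread('pics/w1.png'); x0,y0=252,150
cr=cv2.resize(im[y0:y0+55,x0:x0+55],None,fx=10,fy=10,interpolation=cv2.INTER_CUBIC); cv2.imwrite('pics/w1c.png',cr)
H,S,V=cv2.split(cv2.cvtColor(im,cv2.COLOR_BGR2HSV)); m=(H>45)&(H<80)&(S>70); 
ys,xs=np.nonzero(m[170:200,262:292]); uv=(xs.mean()+262,ys.mean()+170); print(uv)
c=cam('wrist'); print(onz(c,uv,.0925))
E
```

```text
(np.float64(275.9929078014184), np.float64(185.10638297872342))
[ 0.53631967 -0.28927561  0.0925    ]
```

View pics/w1c.png

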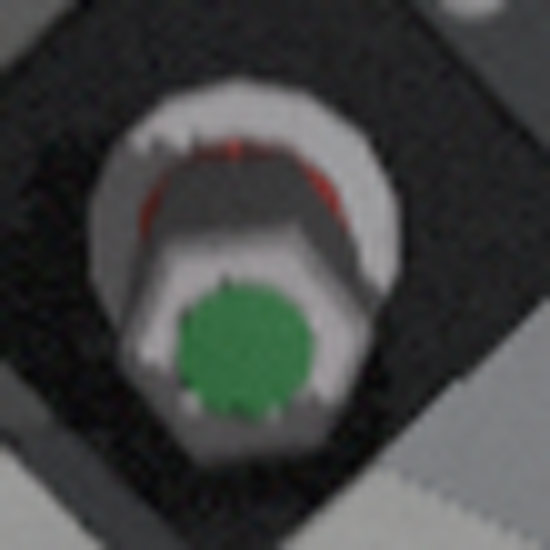

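```bash
python3 -m creep '0.06 0.010 0 0.005 0.105;0.06 0.010 0 0.005 0.105;0.06 0 0 0.005 0.105;0.06 0 0 0.005 0.105;0.06 0 0 0 0;0.06 0 0 0 0;0.06 0 0 0 0;0.06 0 0 0 0' >/dev/null
cat >> h.py <<'E'
def dot(z=.0925,win=40,guess=None):
    c=cam('wrist'); H,S,V=cv2.split(cv2.cvtColor(c['image'],cv2.COLOR_BGR2HSV)); m=(H>45)&(H<80)&(S>70)
    g=proj(c,guess); b=[(np.hypot(*(ce-g)),ce,st) for st,ce in blobs(m,30)]; d,ce,st=min(b,key=lambda q:q[0]); print('dot px',ce.round(1),'off',round(d,1),st[2:]); return onz(c,ce,z)
E
python3 - <<'E'
from h import *
p=dot(guess=[.5388,-.288,.0925]); print(p)
q=(p+np.array([.5395,-.2875,.0925]))/2; plan([q[0],q[1],.053])
E
```

```text
dot px [271. 209.] off 0.9 [ 15  13 150]
[ 0.5388285  -0.28726708  0.0925    ]
tcp [ 0.538  -0.2905  0.1646] F [ 0.4  0.  -0.1] gap 0.0598 t 2.5 q6 0.887 zax [ 0.001 -0.001 -1.   ] | shift mm [  1.3  -3.1 111.6] yaw None
```

```bash
python3 -m creep '0.06 0.001 -0.003 0.016 0;0.06 0 0 0.016 0;0.06 0 0 0.016 0;0.06 0 0 0.016 0;0.06 0 0 0.016 0;0.06 0 0 0.016 0;0.06 0 0 0.016 0;0.06 0 0 0 0'; python3 -m creep '0.03 0 0 0 0;0.025 0 0 0 0;0.012 0 0 0 0;0.012 0 0 0 0;0.012 0 0 0 0;0.012 0 0 0 0;0.012 0 0 0 0;0.012 0 0 0 0' 40
python3 - <<'E'
from h import *
plan([.539,-.2873,.15])
E
```

```text
clock: 3.17
tcp_pos: [0.5363, -0.2853, 0.0485]
ee_rot: [-3.137, -0.074, 0.009]
ft_force: [-1.4, -0.4, -0.9]
finger_gap: 0.0601
clock: 3.83
tcp_pos: [0.5402, -0.2879, 0.0539]
ee_rot: [3.139, 0.074, 0.005]
ft_force: [0.6, 0.4, 6.8]
finger_gap: 0.0179
tcp [ 0.5402 -0.2879  0.0539] F [0.6 0.4 6.8] gap 0.0179 t 3.8333 q6 0.893 zax [ 0.003 -0.002 -1.   ] | shift mm [ -0.9  -0.4 -96.1] yaw None
```

```bash
python3 -m creep '0.012 0 0 -0.005 0;0.012 0 0 -0.012 0;0.012 0 0 -0.015 0;0.012 0 0 -0.015 0;0.012 0 0 -0.015 0;0.012 0 0 -0.015 0;0.012 0 0 -0.013 0;0.012 0 0 0 0'
python3 - <<'E'
from h import *
p=dot(.185,guess=[.54,-.288,.185]); print(p)
plan([.49,-.085,.16],np.arctan2(.989,.149))
E
```

```text
clock: 4.5
tcp_pos: [0.5406, -0.2881, 0.1459]
ee_rot: [3.137, 0.074, 0.008]
ft_force: [0.7, -0.0, -1.5]
finger_gap: 0.0182
dot px [274.4 278.8] off 1.1 [ 24  21 404]
[ 0.54024791 -0.28748402  0.185     ]
tcp [ 0.5399 -0.2876  0.1441] F [-0.1  0.3 -0.8] gap 0.0178 t 4.55 q6 0.893 zax [ 0.003 -0.002 -1.   ] | shift mm [ -40.3 -204.7  -16.5] yaw 0.1963
```

```bash
python3 -m creep '0.012 -0.003 -0.01 0 0;0.012 -0.003 -0.02 0 0;0.012 -0.003 -0.02 0 0;0.012 -0.003 -0.02 0 0;0.012 -0.003 -0.02 0 0;0.012 -0.003 -0.02 0 0;0.012 -0.003 -0.02 0 0;0.012 -0.003 -0.02 0 0' >/dev/null;  python3 -m creep '0.012 -0.003 -0.02 0 0;0.012 -0.003 -0.02 0 0;0.012 -0.003 -0.02 0 0;0.012 -0.003 -0.02 0 0;0.012 -0.003 -0.02 0 0;0.012 -0.003 -0.02 0 0;0.012 -0.003 -0.015 0 0;0.012 0 0 0 0'
python3 - <<'E'
from h import *
c=cam('wrist'); cv2.imwrite('pics/w2.png',c['image'])
for p in ((.5533,.0732),(.5403,-.0055),(.5273,-.0838)): print(proj(c,[*p,.046]).round(1))
plan([.5403,-.0055,.11])
E
```

```text
clock: 5.88
tcp_pos: [0.4775, -0.001, 0.1401]
ee_rot: [-3.138, -0.078, 0.008]
ft_force: [0.9, 0.5, -1.7]
finger_gap: 0.0182
[189.4 109.3]
[284.4 130.5]
[375.3 150.9]
tcp [ 0.4784 -0.0026  0.1404] F [ 0.1  0.1 -1.4] gap 0.0181 t 5.9333 q6 1.335 zax [-0.004  0.001 -1.   ] | shift mm [61.8  6.  30.2] yaw None
```

View pics/w2.png

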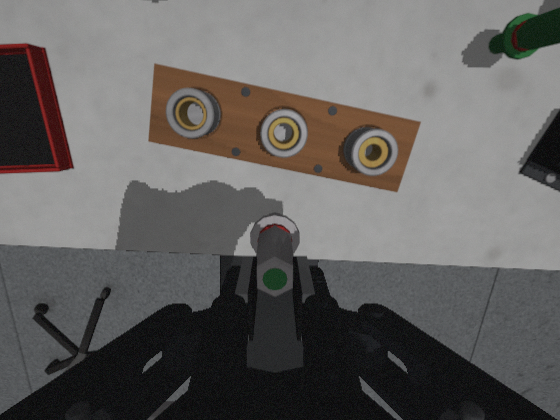

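```bash
cat >> h.py <<'E'
def bush(guesses):
    c=cam('wrist'); im=c['image']; H,S,V=cv2.split(cv2.cvtColor(im,cv2.COLOR_BGR2HSV)); o=[]
    for g in guesses:
        u=proj(c,[*g,.041]); k=np.zeros_like(V); cv2.circle(k,tuple(int(round(a)) for a in u),22,1,-1)
        m=((H>17)&(H<35)&(S>80)&(k>0)).astype(np.uint8)
        h=cv2.convexHull(np.vstack([x for x in cv2.findContours(m,0,1)[0] if len(x)>4])); e=cv2.fitEllipse(h)
        p=onz(c,e[0],.041); o.append(p); print('bush px',np.round(e[0],1),'axes',np.round(e[1],1),'bronze area',m.sum(),'->',p.round(4))
    return o
E
python3 - <<'E'
from h import *
o=bush(((.5533,.0732),(.5403,-.0055),(.5273,-.0838)))
p=dot(.1785,guess=[.478,-.0026,.1785]); s=env.sense(); print('gauge-tcp',(p-s['tcp_pos']).round(4))
print([np.linalg.norm(o[i]-o[i+1]).round(4) for i in (0,1)])
plan([o[1][0],o[1][1],.105]); plan(o[0]);plan(o[2])
E
```

```text
bush px [188.4 114.2] axes [30.4 33.6] bronze area 524 -> [0.5503 0.0738 0.041 ]
bush px [280.9 133.9] axes [30.8 31.8] bronze area 499 -> [ 0.538  -0.0047  0.041 ]
bush px [370.5 152.9] axes [28.  31.8] bronze area 639 -> [ 0.5258 -0.0835  0.041 ]
dot px [274.5 278.8] off 1.3 [ 24  22 405]
gauge-tcp [-0.0015  0.0011  0.0374]
[np.float64(0.0794), np.float64(0.0797)]
tcp [ 0.4797 -0.0043  0.1411] F [ 0.5  0.2 -0.9] gap 0.0178 t 6.0333 q6 1.334 zax [-0.002 -0.    -1.   ] | shift mm [58.3  3.2 36. ] yaw None
tcp [ 0.4797 -0.0043  0.1411] F [ 0.5  0.2 -0.9] gap 0.0178 t 6.0333 q6 1.334 zax [-0.002 -0.    -1.   ] | shift mm [ 74.3 -74.7 100. ] yaw None
tcp [ 0.4797 -0.0043  0.1411] F [ 0.5  0.2 -0.9] gap 0.0178 t 6.0333 q6 1.334 zax [-0.002 -0.    -1.   ] | shift mm [ 42.4  81.3 100.1] yaw None
```

```bash
python3 -m creep '0.012 0.01 0.0005 0 0;0.012 0.012 0.0005 0 0;0.012 0.012 0.0005 0.005 0;0.012 0.012 0.001 0.008 0;0.012 0.013 0.001 0.01 0;0.012 0 0 0.008 0;0.012 0 0 0 0;0.012 0 0 0 0'
python3 - <<'E'
from h import *
p=dot(.147,guess=[.538,-.005,.147]); s=env.sense(); print('gauge-tcp',(p-s['tcp_pos']).round(4),p)
plan([.5393,-.0058,.105])
c=cam('wrist'); cv2.imwrite('pics/w3.png',c['image'][100:420,120:440])
E
```

```text
clock: 6.7
tcp_pos: [0.5387, -0.0054, 0.1099]
ee_rot: [-3.14, -0.072, 0.005]
ft_force: [-0.2, 0.4, -1.8]
finger_gap: 0.0182
dot px [274.5 278.8] off 1.0 [ 24  22 405]
gauge-tcp [-0.0016  0.0003  0.0364] [ 0.53742275 -0.00506328  0.147     ]
tcp [ 0.5391 -0.0054  0.1106] F [ 1.2  0.2 -1.2] gap 0.0183 t 6.75 q6 1.354 zax [-0.001  0.    -1.   ] | shift mm [0.2 0.4 5.6] yaw None
```

View pics/w3.png

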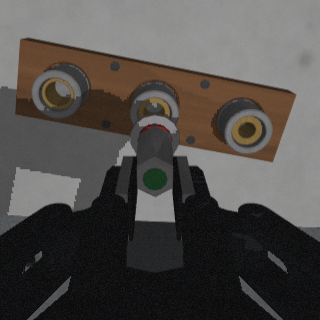

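```bash
python3 -m creep '0.012 0 0 0.004 0;0.012 0 0 0.004 0;0.012 0 0 0.004 0;0.012 0 0 0.003 0;0.012 0 0 0.001 0;0.012 0 0 0.001 0;0.012 0 0 0.001 0;0.012 0 0 0.0 0'; python3 -m creep '0.012 0 0 0.001 0;0.012 0 0 0.001 0;0.012 0 0 0.001 0;0.012 0 0 0.001 0;0.012 0 0 0.001 0;0.012 0 0 0 0;0.012 0 0 0 0;0.012 0 0 0 0'
```

```text
clock: 7.47
tcp_pos: [0.5396, -0.0051, 0.0929]
ee_rot: [-3.141, -0.074, 0.0]
ft_force: [-0.2, -0.0, -1.3]
finger_gap: 0.0182
clock: 8.13
tcp_pos: [0.5397, -0.0051, 0.088]
ee_rot: [3.141, 0.073, 0.0]
ft_force: [0.5, -0.5, -2.1]
finger_gap: 0.018
```

```bash
for i in 1; do python3 -m creep '0.012 0 0 0.001 0;0.012 0 0 0.001 0;0.012 0 0 0.001 0;0.012 0 0 0.001 0;0.012 0 0 0.0005 0;0.012 0 0 0 0;0.012 0 0 0 0;0.012 0 0 0 0'; done
```

```text
clock: 8.8
tcp_pos: [0.5396, -0.0051, 0.0835]
ee_rot: [-3.141, -0.074, 0.0]
ft_force: [1.1, 0.7, -1.1]
finger_gap: 0.0179
```

```bash
python3 -m creep '0.012 0 0 0.001 0;0.012 0 0 0.001 0;0.012 0 0 0.001 0;0.012 0 0 0.001 0;0.012 0 0 0.001 0;0.012 0 0 0 0;0.012 0 0 0 0;0.012 0 0 0 0'; python3 -m creep '0.012 0 0 0.001 0;0.012 0 0 0.001 0;0.012 0 0 0.001 0;0.012 0 0 0.0005 0;0.012 0 0 0.0005 0;0.012 0 0 0 0;0.012 0 0 0 0;0.012 0 0 0 0'
```

```text
clock: 9.47
tcp_pos: [0.5396, -0.0051, 0.0785]
ee_rot: [-3.141, -0.073, 0.0]
ft_force: [-0.5, 0.7, -1.7]
finger_gap: 0.0184
clock: 10.13
tcp_pos: [0.5399, -0.0051, 0.0748]
ee_rot: [3.141, 0.073, 0.001]
ft_force: [-0.4, 0.5, 1.6]
finger_gap: 0.018
```

```bash
python3 -m creep '0.012 0 0 0.0005 0;0.012 0 0 0.0005 0;0.012 0 0 0 0;0.012 0 0 0 0;0.012 0 0 0 0;0.012 0 0 0 0;0.012 0 0 0 0;0.012 0 0 0 0'
```

```text
clock: 10.8
tcp_pos: [0.5406, -0.0052, 0.0745]
ee_rot: [3.14, 0.074, 0.003]
ft_force: [-1.1, 0.7, 4.5]
finger_gap: 0.0179
```

The middle bush took the go end and stopped about 19.4 mm down at about 6 N, so it's probably the good one. A slightly off-centre no-go step in the oversize bore could feel the same. I'll jog sideways under light load and compare the bores enlarged.

```bash
python3 -m creep '0.012 0.001 0 0 0;0.012 0 0 0 0;0.012 -0.002 0 0 0;0.012 0 0 0 0;0.012 0.001 0.001 0 0;0.012 0 0 0 0;0.012 0 -0.002 0 0;0.012 0 0 0 0'; python3 -m creep '0.012 0 0.001 0 0;0.012 0 0 0 0;0.012 0 0 0 0;0.012 0 0 0 0;0.012 0 0 0 0;0.012 0 0 0 0;0.012 0 0 0 0;0.012 0 0 0 0'
python3 - <<'E'
import cv2,numpy as np
im=cv2.imread('pics/w2.png')
cv2.imwrite('pics/w2c.png',np.hstack([cv2.resize(im[y-22:y+22,x-22:x+22],None,fx=6,fy=6,interpolation=cv2.INTER_CUBIC) for x,y in ((190,112),(283,133),(373,152))]))
E
```

```text
clock: 11.47
tcp_pos: [0.5404, -0.0045, 0.0745]
ee_rot: [3.139, 0.074, 0.003]
ft_force: [-1.3, 0.2, 5.2]
finger_gap: 0.018
clock: 12.13
tcp_pos: [0.5404, -0.0052, 0.0745]
ee_rot: [3.14, 0.073, 0.003]
ft_force: [-2.2, 0.1, 6.3]
finger_gap: 0.0182
```

View pics/w2c.png

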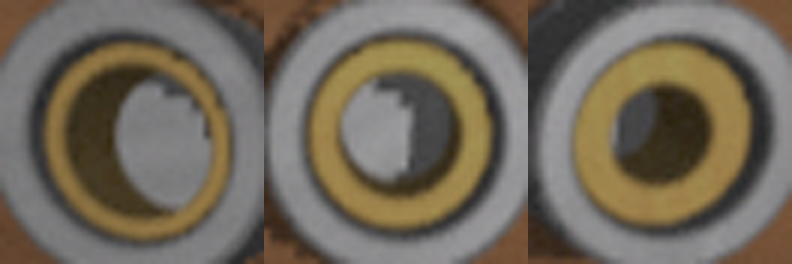

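In the crop, the left bore (150,140) is wide, the middle (400,130) medium and the right (662,133) narrow. That agrees with the gauge stopping in the middle bush, where jogging didn't make it drop. I'll let go and rise.

```bash
python3 -m creep '0.022 0 0 -0.0005 0;0.03 0 0 0 0;0.045 0 0 0 0;0.05 0 0 0 0;0.06 0 0 0 0;0.06 0 0 0 0;0.06 0 0 0 0;0.06 0 0 0 0'; python3 -m creep '0.06 0 0 -0.01 0;0.06 0 0 -0.012 0;0.06 0 0 -0.015 0;0.06 0 0 -0.015 0;0.06 0 0 -0.015 0;0.06 0 0 -0.015 0;0.06 0 0 -0.015 0;0.06 0 0 0 0'
python3 - <<'E'
from h import *
p=dot(.112,guess=[.539,-.005,.112]); print(p); plan([.539,-.005,.16])
o=bush(((.551,.0738),(.5262,-.0835)))
t=cam('top'); a=proj(t,[.539,-.005,.112]); print(a)
H,S,V=cv2.split(cv2.cvtColor(t['image'],cv2.COLOR_BGR2HSV))
for st,ce in blobs((H>45)&(H<80)&(S>70),5): print(st,ce.round(1)) if np.hypot(*(ce-a))<25 else 0
c=cam('wrist');cv2.imwrite('pics/w4.png',c['image'])
E
```

```text
clock: 12.8
tcp_pos: [0.5396, -0.0051, 0.0739]
ee_rot: [-3.141, -0.074, 0.0]
ft_force: [0.3, 0.8, -0.5]
finger_gap: 0.06
clock: 13.47
tcp_pos: [0.5429, -0.0056, 0.1763]
ee_rot: [3.139, 0.074, 0.015]
ft_force: [1.3, 0.6, 1.0]
finger_gap: 0.0599
dot px [271.6 221.7] off 4.1 [ 15  13 149]
[ 0.53606877 -0.00318835  0.112     ]
tcp [ 0.5419 -0.0054  0.1744] F [ 0.1 -0.1  0.1] gap 0.0601 t 13.5167 q6 1.354 zax [ 0.007 -0.001 -1.   ] | shift mm [-3.  -0.6 14.4] yaw None
bush px [196.1 181.5] axes [24.  26.6] bronze area 340 -> [0.5501 0.0743 0.041 ]
bush px [348.6 211.7] axes [22.5 25.5] bronze area 422 -> [ 0.5253 -0.083   0.041 ]
[290.28446936 252.24292515]
```

View pics/w4.png

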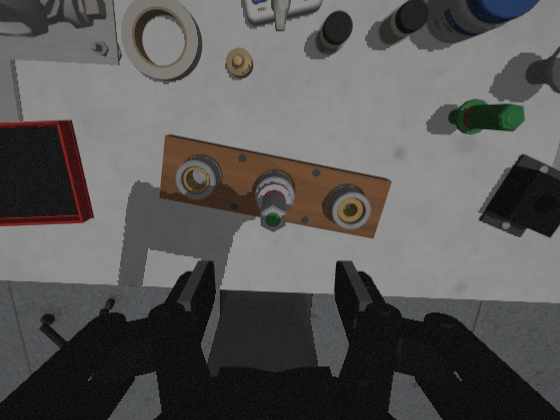

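The gauge stands free and upright in the middle bush (dot at (272,221)). The rejects are left (200,177) and right (350,207), and the bystanders (239,62) and (335,32) are clear. Next is the left bush.

```bash
python3 -m creep '0.075 0 0 0 -0.12;0.075 0 0 0 -0.12;0.075 0 0 0 -0.12;0.075 0 0 0 -0.12;0.075 0 0 0 -0.12;0.075 0 0 0 -0.12;0.075 0 0 0 -0.12;0.075 0 0 0 -0.12' 60 >/dev/null; python3 -m creep '0.075 0 0 0 -0.12;0.075 0 0 0 -0.12;0.075 0 0 0 -0.12;0.075 0 0 0 -0.12;0.075 0 0 0 -0.08;0.075 0 0 0 0;0.075 0 0 0 0;0.075 0 0 0 0'
python3 - <<'E'
from h import *
plan([.5515,.074,.14],.078)
c=cam('wrist'); im=c['image']; H,S,V=cv2.split(cv2.cvtColor(im,cv2.COLOR_BGR2HSV))
cv2.imwrite('pics/w5.png',im)
m=(((H<8)|(H>172))&(S>120)).astype(np.uint8)
k=max(cv2.findContours(m,0,1)[0],key=cv2.contourArea); print(cv2.boundingRect(k)); b=cv2.boxPoints(cv2.minAreaRect(cv2.convexHull(k)))
q=np.array([onz(c,p,.022) for p in b]); print(b.round(),q.round(4).tolist(),q.mean(0))
bush(((.551,.0738),))
E
```

```text
clock: 15.0
tcp_pos: [0.5391, -0.005, 0.1702]
ee_rot: [-2.227, -2.214, 0.001]
ft_force: [0.1, -0.4, -0.3]
finger_gap: 0.0754
tcp [ 0.5391 -0.005   0.1702] F [ 0.1 -0.4 -0.3] gap 0.0754 t 15.0 q6 -0.164 zax [-0.001  0.    -1.   ] | shift mm [79.  12.  30.2] yaw -0.0838
(540, 288, 20, 43)
[[540. 330.]
 [540. 288.]
 [559. 288.]
 [559. 330.]] [[0.8658, -0.1853, 0.022], [0.8507, -0.1259, 0.022], [0.8732, -0.126, 0.022], [0.8894, -0.1854, 0.022]] [ 0.8697861  -0.15566721  0.022     ]
bush px [286.3 111. ] axes [27.9 29.6] bronze area 299 -> [0.5497 0.0747 0.041 ]
```

```bash
python3 -m creep '0.075 0.015 0.002 0 0;0.075 0.016 0.002 0 0;0.075 0.016 0.002 0 0;0.075 0.016 0.003 0 0;0.075 0.016 0.003 0 0;0.075 0 0 0.02 -0.04;0.075 0 0 0.025 -0.04;0.075 0 0 0.025 0'; python3 -m creep '0.075 0 0 0.02 0;0.075 0 0 0.02 0;0.075 0 0 0.02 0;0.075 0 0 0.01 0;0.075 0 0 0 0;0.075 0 0 0 0;0.075 0 0 0 0;0.075 0 0 0 0'; 
python3 - <<'E'
from h import *
plan([.5508,.0743,.021],.078)
E
```

```text
clock: 15.77
tcp_pos: [0.553, 0.0744, 0.1012]
ee_rot: [2.132, 2.304, 0.003]
ft_force: [1.1, 0.1, -1.0]
finger_gap: 0.075
clock: 16.43
tcp_pos: [0.5536, 0.0738, 0.0327]
ee_rot: [2.134, 2.302, 0.004]
ft_force: [-0.3, 0.3, 0.6]
finger_gap: 0.0748
tcp [0.5536 0.0738 0.0327] F [-0.3  0.3  0.6] gap 0.0748 t 16.4333 q6 -0.098 zax [ 0.003 -0.    -1.   ] | shift mm [ 0.7 -2.8 11.7] yaw -0.0022
```

```bash
python3 -m creep '0.075 0 -0.002 0.004 0;0.075 0 0 0.004 0;0.075 0 0 0.002 0;0.055 0 0 0 0;0.048 0 0 0 0;0.044 0 0 0 0;0.03 0 0 0 0;0.03 0 0 0 0' 60; python3 -m creep '0.03 0 0 0 0;0.03 0 0 0 0;0.03 0 0 0 0;0.03 0 0 0 0;0.03 0 0 -0.004 0;0.03 0 0 -0.008 0;0.03 0 0 -0.015 0;0.03 0 0 -0.015 0'
python3 - <<'E'
from h import *
c=cam('wrist'); im=c['image']; cv2.imwrite('pics/w6.png',im)
plan([.5371,.3166,.08],.078)
print(proj(c,[.5397,.2837,.0055]))
E
```

```text
clock: 17.1
tcp_pos: [0.5502, 0.0737, 0.0211]
ee_rot: [2.135, 2.304, 0.0]
ft_force: [-0.8, 0.6, 0.6]
finger_gap: 0.0302
clock: 17.77
tcp_pos: [0.5495, 0.0737, 0.0635]
ee_rot: [-2.135, -2.304, 0.001]
ft_force: [0.3, -1.1, 0.7]
finger_gap: 0.03
tcp [0.5527 0.0738 0.0674] F [ 1.8 -0.9  1.7] gap 0.0298 t 17.8167 q6 -0.099 zax [ 0.006 -0.    -1.   ] | shift mm [243.3   3.  -12.7] yaw -0.0019
[ 286.20744724 -124.21114859]
```

View pics/w6.png

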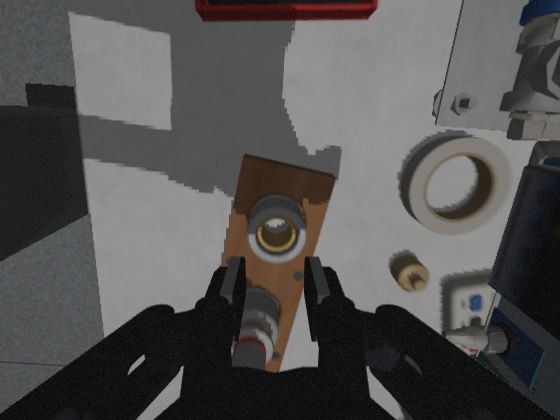

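The fingers closed to 30 mm, so they aren't holding the bush. It shows at about (277,230), still in or near its seat. I'll measure where it really is before doing anything else.

```bash
python3 -m creep '0.075 0 0 -0.01 0;0.075 0 0 -0.02 0;0.075 0 0 -0.02 0;0.075 0 0 -0.02 0;0.075 0 0 0 0;0.075 0 0 0 0;0.075 0 0 0 0;0.075 0 0 0 0'
python3 - <<'E'
from h import *
plan([.5508,.0743,.021])
bush(((.551,.0738),))
t=cam('top'); c=cam('wrist'); s=cam('side')
cr=lambda im,x0,y0,x1,y1,k:cv2.resize(im[y0:y1,x0:x1],None,fx=k,fy=k,interpolation=cv2.INTER_CUBIC)
M=np.zeros((600,800,3),np.uint8)
a=cr(c['image'],190,150,390,350,2);M[:400,:400]=a
a=cr(s['image'],175,160,275,280,4)[:480,:400];M[:480,400:400+a.shape[1]]=a
cv2.imwrite('pics/m7.png',M)
E
```

```text
clock: 18.48
tcp_pos: [0.5486, 0.0737, 0.1314]
ee_rot: [-2.134, -2.302, 0.003]
ft_force: [-0.9, 0.3, -0.7]
finger_gap: 0.075
tcp [0.5486 0.0737 0.1314] F [-0.9  0.3 -0.7] gap 0.075 t 18.4833 q6 -0.099 zax [-0.003  0.    -1.   ] | shift mm [  0.4   2.6 110.4] yaw None
bush px [277.1 204.4] axes [27.6 29.5] bronze area 419 -> [0.5497 0.0747 0.041 ]
```

View pics/m7.png

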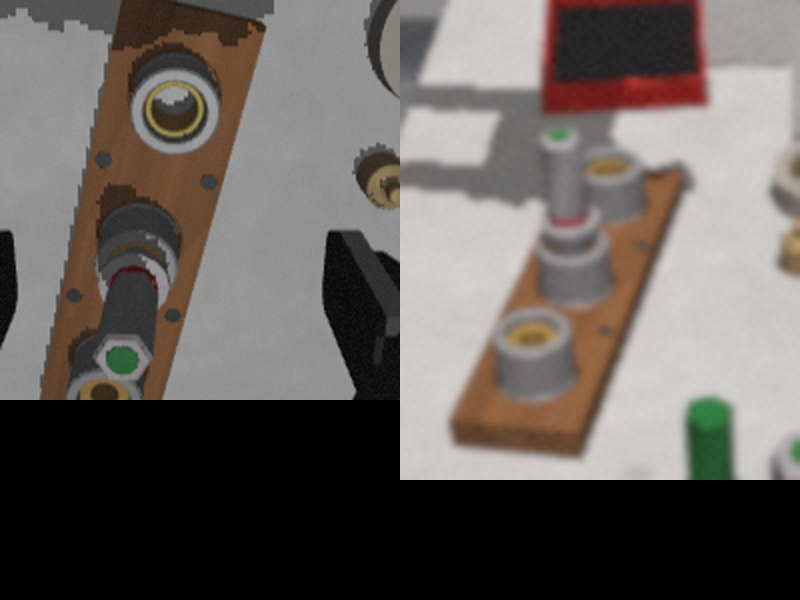

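The left bush stands undisturbed in its seat at (0.550, 0.0747), and the gauge is still upright in the middle one. At TCP z 0.021 the pads closed above the bush, and the wrist view also puts the visible fingertips well behind the TCP. I'll go lower by feel.

```bash
python3 -m creep '0.065 0 0.001 0.02 0;0.065 0 0 0.02 0;0.065 0 0 0.02 0;0.065 0 0 0.02 0;0.065 0 0 0.015 0;0.065 0 0 0.01 0;0.065 0 0 0 0;0.065 0 0 0 0'; python3 -m creep '0.065 0 0 0.001 0;0.065 0 0 0.001 0;0.065 0 0 0.001 0;0.065 0 0 0.001 0;0.065 0 0 0.001 0;0.065 0 0 0 0;0.065 0 0 0 0;0.065 0 0 0 0'; python3 - <<'E'
from h import *
plan([.55,.0745,.015])
E
```

```text
clock: 19.35
tcp_pos: [0.5506, 0.0738, 0.0275]
ee_rot: [-2.135, -2.304, 0.001]
ft_force: [0.0, -0.3, -0.3]
finger_gap: 0.0654
clock: 20.02
tcp_pos: [0.551, 0.0738, 0.023]
ee_rot: [2.135, 2.304, 0.0]
ft_force: [-0.4, -0.3, -0.7]
finger_gap: 0.0652
tcp [0.551  0.0738 0.023 ] F [-0.4 -0.3 -0.7] gap 0.0652 t 20.0167 q6 -0.099 zax [ 0.  0. -1.] | shift mm [ 0.7 -0.9  8. ] yaw None
```

```bash
python3 -m creep '0.065 0 0 0.001 0;0.065 0 0 0.001 0;0.065 0 0 0.001 0;0.065 0 0 0 0;0.055 0 0 0 0;0.048 0 0 0 0;0.044 0 0 0 0;0.042 0 0 0 0' 60; python3 -m creep '0.038 0 0 0 0;0.036 0 0 0 0;0.034 0 0 0 0;0.034 0 0 0 0;0.034 0 0 0 0;0.034 0 0 0 0;0.034 0 0 0 0;0.034 0 0 0 0'
```

```text
clock: 20.68
tcp_pos: [0.551, 0.0738, 0.02]
ee_rot: [-2.135, -2.304, -0.0]
ft_force: [0.7, 0.6, -0.6]
finger_gap: 0.042
clock: 21.35
tcp_pos: [0.5509, 0.0738, 0.0199]
ee_rot: [-2.135, -2.304, 0.0]
ft_force: [0.1, 0.2, 0.4]
finger_gap: 0.0339
```

```bash
python3 -m creep '0.06 0 0 0 0;0.06 0 0 0 0;0.06 0 0 0 0;0.06 0 0 0.001 0;0.06 0 0 0.001 0;0.06 0 0 0.001 0;0.06 0 0 0.001 0;0.06 0 0 0 0'; python3 -m creep '0.06 0 0 0.001 0;0.06 0 0 0.001 0;0.06 0 0 0.001 0;0.06 0 0 0.001 0;0.06 0 0 0 0;0.06 0 0 0 0;0.06 0 0 0 0;0.06 0 0 0 0'; python3 - <<'E'
from h import *
c=cam('wrist'); cv2.imwrite('pics/w8.png',c['image'][150:420,130:430]); print(proj(c,env.sense()['tcp_pos']))
E
```

```text
clock: 22.02
tcp_pos: [0.5507, 0.0738, 0.0156]
ee_rot: [-2.135, -2.304, 0.001]
ft_force: [-0.6, 1.6, -1.2]
finger_gap: 0.0598
clock: 22.68
tcp_pos: [0.551, 0.0738, 0.012]
ee_rot: [2.135, 2.304, 0.0]
ft_force: [-0.2, -0.0, -0.2]
finger_gap: 0.0598
[275.77734138 247.52321675]
```

View pics/w8.png

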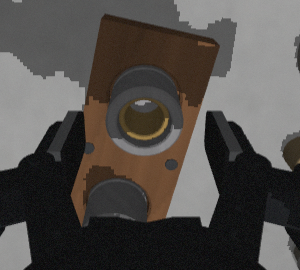

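The finger tips (row 260) sit about 35 mm behind the TCP. That puts them level with the bush's top (275,268), so the earlier closures went over it. I'll go about 20 mm lower, watching the force.

```bash
python3 -m creep '0.06 0.0015 0 0.003 0;0.06 0 0 0.003 0;0.06 0 0 0.003 0;0.06 0 0 0.002 0;0.06 0 0 0 0;0.06 0 0 0 0;0.06 0 0 0 0;0.06 0 0 0 0'; python3 -m creep '0.06 0 0 0.002 0;0.06 0 0 0.002 0;0.06 0 0 0.002 0;0.06 0 0 0.001 0;0.06 0 0 0 0;0.06 0 0 0 0;0.06 0 0 0 0;0.06 0 0 0 0'
```

```text
clock: 23.4
tcp_pos: [0.5511, 0.0753, 0.0011]
ee_rot: [2.135, 2.304, 0.0]
ft_force: [0.7, -0.1, 0.1]
finger_gap: 0.06
clock: 24.07
tcp_pos: [0.551, 0.0753, -0.0059]
ee_rot: [2.135, 2.304, 0.0]
ft_force: [-0.9, -0.4, -0.5]
finger_gap: 0.0602
```

```bash
python3 -m creep '0.055 0 0 0.001 0;0.05 0 0 0 0;0.046 0 0 0 0;0.043 0 0 0 0;0.03 0 0 0 0;0.03 0 0 0 0;0.03 0 0 0 0;0.03 0 0 0 0' 60
```

```text
clock: 24.73
tcp_pos: [0.5508, 0.0754, -0.0066]
ee_rot: [-2.135, -2.304, 0.0]
ft_force: [-2.4, 0.1, 5.9]
finger_gap: 0.0398
```

Gripped: the gap reads 39.8 mm on a 40 mm bush. Lifting and moving toward the tray.

```bash
python3 -m creep '0.03 0 0 -0.004 0;0.03 0 0 -0.01 0;0.03 0 0 -0.012 0;0.03 0 0 -0.015 0;0.03 0 0 -0.015 0;0.03 0 0 -0.014 0;0.03 0 0 -0.01 0;0.03 0 0 0 0'; python3 -m creep '0.03 0.01 0 0 0;0.03 0.015 0 0 0;0.03 0.018 0 0 0;0.03 0.018 0 0 0;0.03 0.015 0 0 0;0.03 0.01 0 0 0;0.03 0 0 0 0;0.03 0 0 0 0'
cat >> h.py <<'E'
def tray():
    c=cam('wrist'); H,S,V=cv2.split(cv2.cvtColor(c['image'],cv2.COLOR_BGR2HSV))
    m=(((H<8)|(H>172))&(S>110)).astype(np.uint8); cs=[k for k in cv2.findContours(m,0,1)[0] if cv2.contourArea(k)>150]
    b=cv2.approxPolyDP(cv2.convexHull(np.vstack(cs)),12,True)[:,0].astype(float); q=np.array([onz(c,p,.022) for p in b])
    print('tray',b.round().tolist(),q[:,:2].round(4).tolist(),'mean',q.mean(0).round(4)); return q
E
python3 - <<'E'
from h import *
tray(); plan([.5371,.3166,.06],.078)
E
```

```text
clock: 25.4
tcp_pos: [0.5534, 0.0752, 0.0764]
ee_rot: [2.132, 2.301, 0.007]
ft_force: [0.5, 0.8, -2.5]
finger_gap: 0.0392
clock: 26.07
tcp_pos: [0.5435, 0.1614, 0.0722]
ee_rot: [-2.133, -2.305, 0.002]
ft_force: [0.2, 0.7, -2.9]
finger_gap: 0.0392
tray [[370.0, 0.0], [358.0, 153.0], [208.0, 154.0], [196.0, 0.0]] [[0.5907, 0.3106], [0.5982, 0.2167], [0.4914, 0.2078], [0.4828, 0.3024]] mean [0.5408 0.2594 0.022 ]
tcp [0.5438 0.1608 0.0723] F [-0.7  0.2 -2.9] gap 0.0396 t 26.1167 q6 0.059 zax [-0.001 -0.001 -1.   ] | shift mm [155.9   5.2  12.2] yaw -0.0014
```

```bash
python3 -m creep '0.03 0.014 0.001 0 0;0.03 0.02 0.001 0 0;0.03 0.024 0.001 0 0;0.03 0.024 0.001 0 0;0.03 0.024 0.0005 0 0;0.03 0.024 0 0 0;0.03 0.0165 0 0 0;0.03 0.008 0 0 0'; python3 -m creep '0.03 0 0 0.01 0;0.03 0 0 0.015 0;0.03 0 0 0.015 0;0.03 0 0 0.015 0;0.03 0 0 0.01 0;0.03 0 0 0.005 0;0.03 0 0 0 0;0.03 0 0 0 0'
python3 - <<'E'
from h import *
plan([.5367,.315,-.0105],.078)
E
```

```text
clock: 26.78
tcp_pos: [0.5368, 0.3176, 0.0729]
ee_rot: [-2.134, -2.305, -0.001]
ft_force: [0.3, -0.3, -2.7]
finger_gap: 0.0393
clock: 27.45
tcp_pos: [0.5373, 0.315, 0.0029]
ee_rot: [2.136, 2.303, -0.0]
ft_force: [0.3, -0.5, -2.7]
finger_gap: 0.0393
tcp [0.5373 0.315  0.0029] F [ 0.3 -0.5 -2.7] gap 0.0393 t 27.45 q6 0.316 zax [-0. -0. -1.] | shift mm [ 0.1 -0.6 13.4] yaw -0.0027
```

```bash
python3 -m creep '0.03 0 0 0.003 0;0.03 0 0 0.003 0;0.03 0 0 0.003 0;0.03 0 0 0.002 0;0.03 0 0 0.001 0;0.03 0 0 0 0;0.03 0 0 0 0;0.03 0 0 0 0'
```

```text
clock: 28.12
tcp_pos: [0.5372, 0.3155, -0.0089]
ee_rot: [2.135, 2.304, 0.0]
ft_force: [-0.1, 0.3, -2.5]
finger_gap: 0.0392
```

```bash
python3 -m creep '0.03 0 0 0.0005 0;0.03 0 0 0.0005 0;0.03 0 0 0.0005 0;0.03 0 0 0.0005 0;0.03 0 0 0 0;0.03 0 0 0 0;0.03 0 0 0 0;0.03 0 0 0 0'
```

```text
clock: 28.78
tcp_pos: [0.5371, 0.3155, -0.0109]
ee_rot: [2.135, 2.304, 0.0]
ft_force: [0.3, -0.6, -0.8]
finger_gap: 0.0391
```

```bash
python3 -m creep '0.042 0 0 0.0003 0;0.046 0 0 0 0;0.055 0 0 0 0;0.058 0 0 0 0;0.058 0 0 0 0;0.058 0 0 0 0;0.058 0 0 -0.005 0;0.058 0 0 -0.01 0'; python3 -m creep '0.058 0 0 -0.02 0;0.058 0 0 -0.02 0;0.058 0 0 -0.025 0;0.058 0 0 -0.025 0;0.058 0 0 -0.025 0;0.058 0 0 -0.025 0;0.058 0 0 -0.02 0;0.058 0 0 0 0'
python3 - <<'E'
from h import *
tray(); plan([.5265,-.083,.17],.078)
c=cam('wrist'); cv2.imwrite('pics/w9.png',c['image'])
E
```

```text
clock: 29.45
tcp_pos: [0.5357, 0.3149, 0.0027]
ee_rot: [-2.135, -2.303, 0.005]
ft_force: [-0.7, -0.1, -0.1]
finger_gap: 0.0579
clock: 30.12
tcp_pos: [0.5409, 0.3171, 0.1712]
ee_rot: [2.132, 2.301, 0.018]
ft_force: [0.1, 0.1, 1.5]
finger_gap: 0.0579
tray [[320.0, 148.0], [316.0, 276.0], [225.0, 277.0], [216.0, 150.0]] [[0.585, 0.3649], [0.5979, 0.2179], [0.4919, 0.2093], [0.4787, 0.355]] mean [0.5384 0.2868 0.022 ]
tcp [0.5396 0.3165 0.1683] F [-0.1 -0.4 -0.1] gap 0.0581 t 30.1667 q6 0.316 zax [ 0.008  0.003 -1.   ] | shift mm [-397.4  -43.4   -3. ] yaw -0.0019
```

View pics/w9.png

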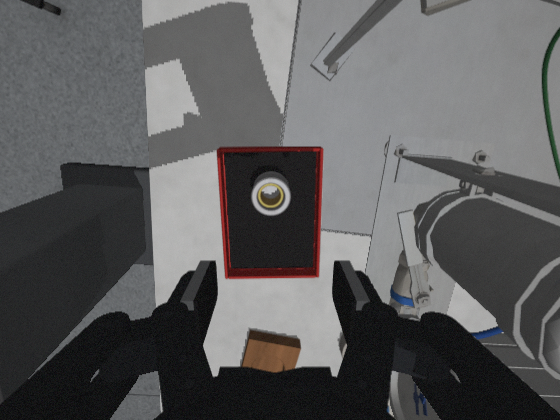

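The first reject (left bush) stands upright in the tray at (270,193). Now the right one, turning the tool about 48° at the rack so the wrist camera doesn't come down over the gauge.

```bash
python3 -m creep '0.06 -0.01 -0.002 0 0;0.06 -0.02 -0.002 0 0;0.06 -0.02 -0.002 0 0;0.06 -0.02 -0.002 0 0;0.06 -0.02 -0.002 0 0;0.06 -0.02 -0.002 0 0;0.06 -0.02 -0.002 0 0;0.06 -0.02 -0.002 0 0' >/dev/null; python3 -m creep '0.06 -0.02 -0.002 0 0;0.06 -0.02 -0.002 0 0;0.06 -0.02 -0.002 0 0;0.06 -0.02 -0.002 0 0;0.06 -0.02 -0.002 0 0;0.06 -0.02 -0.002 0 0;0.06 -0.02 -0.002 0 0;0.06 -0.02 -0.002 0 0' >/dev/null; python3 -m creep '0.06 -0.02 -0.003 0 0;0.06 -0.02 -0.003 0 0;0.06 -0.02 -0.003 0 0;0.06 -0.016 -0.002 0 0;0.06 0 0 0 0.12;0.06 0 0 0 0.12;0.06 0 0 0 0.12;0.06 0 0 0 0.12'; python3 -m creep '0.06 0 0 0 0.12;0.06 0 0 0 0.12;0.06 0 0 0 0.12;0.06 0 0 0 0;0.06 0 0 0 0;0.06 0 0 0 0;0.06 0 0 0 0;0.06 0 0 0 0'
python3 - <<'E'
from h import *
o=bush(((.5263,-.0833),)); plan([.5262,-.0832,-.007]); plan([.5367,.255,.07],.078)
p=dot(.112,guess=[.539,-.005,.112]); print(p)
E
```

```text
clock: 32.22
tcp_pos: [0.5213, -0.073, 0.1614]
ee_rot: [-2.625, -1.72, 0.005]
ft_force: [0.1, 0.8, -0.6]
finger_gap: 0.0602
clock: 32.88
tcp_pos: [0.5233, -0.0727, 0.1634]
ee_rot: [-2.888, -1.235, 0.001]
ft_force: [0.0, 1.1, -0.3]
finger_gap: 0.0601
bush px [284.2 201. ] axes [24.9 26.5] bronze area 457 -> [ 0.5254 -0.0829  0.041 ]
tcp [ 0.5234 -0.0727  0.1635] F [-0.4  0.1  0.4] gap 0.0602 t 32.9333 q6 0.461 zax [-0.  0. -1.] | shift mm [ -5.6   9.3 170.5] yaw None
tcp [ 0.5234 -0.0727  0.1635] F [-0.4  0.1  0.4] gap 0.0602 t 32.9333 q6 0.461 zax [-0.  0. -1.] | shift mm [ 246.1 -216.9   93.6] yaw -0.8412
dot px [220.9 140.2] off 4.8 [ 17  17 226]
[ 0.53611846 -0.0031553   0.112     ]
```

```bash
python3 -m creep '0.06 -0.005 0.009 0 0;0.06 0 0 0.02 0;0.06 0 0 0.02 0;0.06 0 0 0.02 0;0.06 0 0 0.02 0;0.06 0 0 0.02 0;0.06 0 0 0.01 0;0.06 0 0 0 0' >/dev/null; python3 -m creep '0.06 0 0 0.01 0;0.06 0 0 0.01 0;0.06 0 0 0.01 0;0.06 0 0 0.005 0;0.06 0 0 0.002 0;0.06 0 0 0 0;0.06 0 0 0 0;0.06 0 0 0 0'
python3 - <<'E'
from h import *
o=bush(((.5263,-.0833),)); plan([.5262,-.0828,-.0065])
E
```

```text
clock: 34.32
tcp_pos: [0.5271, -0.0827, 0.0172]
ee_rot: [2.889, 1.233, 0.001]
ft_force: [-0.4, 0.0, 0.8]
finger_gap: 0.0599
bush px [275.8 266.2] axes [41.8 44.3] bronze area 1392 -> [ 0.5264 -0.0833  0.041 ]
tcp [ 0.5271 -0.0827  0.0173] F [-0.8 -0.1  0.3] gap 0.0599 t 34.3667 q6 0.446 zax [ 0.001 -0.    -1.   ] | shift mm [-0.7 -0.6 23.8] yaw None
```

```bash
python3 -m creep '0.06 0 0 0.004 0;0.06 0 0 0.004 0;0.06 0 0 0.003 0;0.06 0 0 0.003 0;0.06 0 0 0.002 0;0.06 0 0 0.002 0;0.06 0 0 0 0;0.06 0 0 0 0' && python3 -m creep '0.06 0 0 0.002 0;0.06 0 0 0.002 0;0.06 0 0 0.001 0;0.05 0 0 0.0005 0;0.046 0 0 0 0;0.043 0 0 0 0;0.03 0 0 0 0;0.03 0 0 0 0' 60; python3 -m creep '0.03 0 0 0 0;0.03 0 0 0 0;0.03 0 0 0 0;0.03 0 0 0 0;0.03 0 0 0 0;0.03 0 0 0 0;0.03 0 0 0 0;0.03 0 0 0 0'
```

```text
clock: 35.03
tcp_pos: [0.5264, -0.0825, -0.0015]
ee_rot: [-2.889, -1.233, 0.0]
ft_force: [0.6, -0.3, 0.2]
finger_gap: 0.0599
clock: 35.7
tcp_pos: [0.5272, -0.083, -0.0064]
ee_rot: [2.888, 1.233, 0.001]
ft_force: [0.4, -1.0, 1.6]
finger_gap: 0.0388
clock: 36.37
tcp_pos: [0.5271, -0.083, -0.0064]
ee_rot: [2.888, 1.233, 0.001]
ft_force: [1.2, -3.1, 4.2]
finger_gap: 0.0388
```

```bash
python3 -m creep '0.03 0 0 -0.004 0;0.03 0 0 -0.01 0;0.03 0 0 -0.02 0;0.03 0 0 -0.026 0;0.03 0 0 -0.028 0;0.03 0 0 -0.028 0;0.03 0 0 -0.026 0;0.03 0 0 -0.018 0'; python3 -m creep '0.03 0 0 0 -0.12;0.03 0 0 0 -0.12;0.03 0 0 0 -0.12;0.03 0 0 0 -0.12;0.03 0 0 0 -0.12;0.03 0 0 0 -0.12;0.03 0 0 0 -0.12;0.03 0 0 0 0'
python3 - <<'E'
from h import *
plan([.5412,.255,.15],.078)
E
```

```text
clock: 37.03
tcp_pos: [0.5256, -0.0812, 0.1544]
ee_rot: [-2.887, -1.233, 0.001]
ft_force: [0.1, -0.4, -2.5]
finger_gap: 0.0391
clock: 37.7
tcp_pos: [0.5243, -0.0809, 0.1513]
ee_rot: [-2.129, -2.302, 0.002]
ft_force: [-0.0, -0.2, -2.9]
finger_gap: 0.038
tcp [ 0.5243 -0.0809  0.1513] F [-0.  -0.2 -2.9] gap 0.038 t 37.7 q6 -0.396 zax [-0.005  0.003 -1.   ] | shift mm [333.6  43.1   2.3] yaw 0.0001
```

```bash
python3 -m creep '0.03 0.01 0.0025 0 0;0.03 0.02 0.0025 0 0;0.03 0.021 0.0025 0 0;0.03 0.021 0.0025 0 0;0.03 0.021 0.0025 0 0;0.03 0.021 0.0025 0 0;0.03 0.021 0.0025 0 0;0.03 0.021 0.0025 0 0' >/dev/null; python3 -m creep '0.03 0.021 0.0025 0 0;0.03 0.021 0.0025 0 0;0.03 0.021 0.0025 0 0;0.03 0.021 0.0025 0 0;0.03 0.021 0.0025 0 0;0.03 0.021 0.0025 0 0;0.03 0.021 0.0025 0 0;0.03 0.021 0.0025 0 0' >/dev/null; python3 -m creep '0.03 0.01 0.0025 0 0;0.03 0 0 0 0;0.03 0 0 0.02 0;0.03 0 0 0.025 0;0.03 0 0 0.025 0;0.03 0 0 0.02 0;0.03 0 0 0 0;0.03 0 0 0 0'
python3 - <<'E'
from h import *
plan([.5412,.255,-.0109],.078)
bush(((.537,.3155),))
E
```

```text
clock: 39.7
tcp_pos: [0.5418, 0.2524, 0.0616]
ee_rot: [-2.136, -2.301, 0.007]
ft_force: [0.1, -0.2, -2.2]
finger_gap: 0.0384
tcp [0.5418 0.2524 0.0616] F [ 0.1 -0.2 -2.2] gap 0.0384 t 39.7 q6 0.217 zax [-0.005 -0.002 -1.   ] | shift mm [ 2.7 -0.1 72.5] yaw -0.0036
bush px [274.8 138.5] axes [41.2 42.4] bronze area 676 -> [0.5365 0.3156 0.041 ]
```

```bash
python3 -m creep '0.03 0.002 0 0.015 0;0.03 0 0 0.015 0;0.03 0 0 0.012 0;0.03 0 0 0.01 0;0.03 0 0 0.008 0;0.03 0 0 0.004 0;0.03 0 0 0 0;0.03 0 0 0 0'; python3 -m creep '0.03 0 0 0.002 0;0.03 0 0 0.002 0;0.03 0 0 0.001 0;0.03 0 0 0.001 0;0.03 0 0 0 0;0.03 0 0 0 0;0.03 0 0 0 0;0.03 0 0 0 0'
```

```text
clock: 40.42
tcp_pos: [0.5437, 0.2557, -0.0006]
ee_rot: [2.135, 2.304, 0.0]
ft_force: [0.4, -0.0, -2.8]
finger_gap: 0.0384
clock: 41.08
tcp_pos: [0.5435, 0.2557, -0.0067]
ee_rot: [2.135, 2.304, 0.0]
ft_force: [-0.9, 0.3, -2.7]
finger_gap: 0.0388
```

```bash
python3 -m creep '0.03 0 0 0.001 0;0.03 0 0 0.001 0;0.03 0 0 0.001 0;0.03 0 0 0.0005 0;0.03 0 0 0.0005 0;0.03 0 0 0 0;0.03 0 0 0 0;0.03 0 0 0 0'
```

```text
clock: 41.75
tcp_pos: [0.5435, 0.2557, -0.0108]
ee_rot: [2.135, 2.304, 0.0]
ft_force: [0.6, 0.7, -2.7]
finger_gap: 0.0386
```

```bash
python3 -m creep '0.03 0 0 0.0005 0;0.03 0 0 0.0005 0;0.03 0 0 0 0;0.03 0 0 0 0;0.03 0 0 0 0;0.03 0 0 0 0;0.03 0 0 0 0;0.03 0 0 0 0'
```

```text
clock: 42.42
tcp_pos: [0.5435, 0.2557, -0.0109]
ee_rot: [2.135, 2.304, -0.0]
ft_force: [-3.5, -1.6, 5.4]
finger_gap: 0.0384
```

Contact felt (about 8 N change). I'll let go, rise and look.

```bash
python3 -m creep '0.042 0 0 -0.0005 0;0.046 0 0 0 0;0.055 0 0 0 0;0.058 0 0 0 0;0.058 0 0 0 0;0.058 0 0 0 0;0.058 0 0 -0.005 0;0.058 0 0 -0.01 0' >/dev/null; python3 -m creep '0.058 0 0 -0.02 0;0.058 0 0 -0.03 0;0.058 0 0 -0.03 0;0.058 0 0 -0.03 0;0.058 0 0 -0.03 0;0.058 0 0 -0.03 0;0.058 -0.02 0 -0.02 0;0.058 -0.02 0 0 0'; python3 -m creep '0.058 -0.02 0 0 0;0.058 -0.02 0 0 0;0.058 0 0 0 0;0.058 0 0 0 0;0.058 0 0 0 0;0.058 0 0 0 0;0.058 0 0 0 0;0.058 0 0 0 0'
python3 - <<'E'
from h import *
plan([0,0,0]); tray(); bush(((.537,.3155),(.543,.2555)))
c=cam('wrist'); s=cam('side'); M=np.zeros((420,800,3),np.uint8); M[:,:480]=c['image'][:,40:520]
a=cv2.resize(s['image'][145:285,175:282],None,fx=3,fy=3,interpolation=cv2.INTER_CUBIC)[:420,:320]; M[:a.shape[0],480:480+a.shape[1]]=a
cv2.imwrite('pics/m10.png',M)
E
```

```text
clock: 43.75
tcp_pos: [0.5504, 0.2173, 0.2018]
ee_rot: [2.128, 2.301, 0.018]
ft_force: [0.4, 0.7, -0.0]
finger_gap: 0.0579
clock: 44.42
tcp_pos: [0.5493, 0.1767, 0.1936]
ee_rot: [-2.134, -2.305, -0.0]
ft_force: [-0.3, 0.4, -0.5]
finger_gap: 0.0581
tcp [0.5493 0.1767 0.1936] F [-0.3  0.4 -0.5] gap 0.0581 t 44.4167 q6 0.084 zax [-0.  0. -1.] | shift mm [-133.8 -561.3  193.7] yaw None
tray [[329.0, 0.0], [323.0, 152.0], [225.0, 153.0], [216.0, 0.0]] [[0.5867, 0.3615], [0.5988, 0.2177], [0.4913, 0.2084], [0.4786, 0.3533]] mean [0.5389 0.2852 0.022 ]
bush px [272.6  46.6] axes [27.4 30.5] bronze area 386 -> [0.5362 0.3138 0.041 ]
bush px [274.3 112.1] axes [25.7 26.7] bronze area 400 -> [0.5423 0.2552 0.041 ]
```

View pics/m10.png

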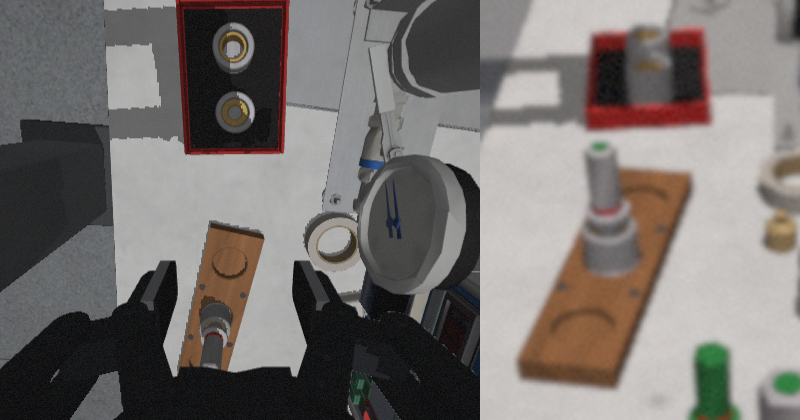

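Both rejects stand upright inside the tray, at about (235,47) and (235,112). The gauge stands upright in the middle bush, the rack's other two seats are empty, and the brass weight is in place. Handing in.

```bash
python3 -c "
from workcell import env
print(env.finish_job(), env.sense()['clock'])"
```

```text
the job is handed in; nothing more can be done
the job is handed in; nothing more can be done
```

The job is handed in: the gauge stands let go in the middle bush, still in its seat, and both rejects are upright in the red tray. The clock read about 44 s of the 72 s allowed.

- **Finding the good bush:** the gauge's go end dropped into the middle bush and the no-go step stopped about 19.4 mm below the top face. I pressed with about 6–8 N, and 1 mm sideways jogs did not make it drop further. I did not try the gauge in the other two; an enlarged wrist-camera crop showed a wider bore on the left and a narrower one on the right.
- **Last checks:** the final pictures show the gauge upright and both rejects upright inside the tray walls, about 30 mm either side of its centre. The gripper was clear of everything and the brass weight looked undisturbed. I did not measure the vial again, but no move went near it.
- **What disagreed:**
    - The gripper closed over the left bush twice without touching it. The fingertips turned out to sit about 35 mm behind the reported tool point, so I went lower by feel.
    - The fingers read about 18 mm on the 20 mm gauge handle, which I left unexplained.
    - I viewed 14 pictures, over the limit of 10 and also past the one or two extra you allowed.

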